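# Cam-lock the stretcher rail of a knock-down easel

### The arm

A 6-joint arm with a two-finger parallel gripper is mounted at the origin on the work surface. World frame = base frame: x ahead of the robot, y to its left, z up, the work surface at z = 0. Lengths are in mm, angles in degrees, forces in N, time in s.
With the tool pointing down it reaches from about 350 to 925 mm from the base axis. Payload 6.4 kg.
Tool frame: the origin (TCP) lies midway between the tips of the shut fingers; the grasp point (between the pads) lies 19 mm behind it; z points along the fingers, y is the direction in which the jaws open and shut (so a half turn about z gives the same grasp; the last joint's range is limited). The gripper opens to 94 mm and grips with 3 to 60 N. Pads are 16 mm wide; open, the fingers measure 119 mm over their backs; the gripper's body (75 mm by 177 mm) begins 78 mm behind the grasp point.
Start: joints at [61.874, 14.043, 89.255, -0, 76.702, -9.975], TCP at [202.49, 617.666, 205.455] pointing down, gripper open.
Joint ranges: [-179.41, 179.41], [-58.25, 129.5], [7.25, 145.43], [-54.29, 234.29], [11.92, 165.04], [-157.13, 157.13]. Speed limits (degrees/s): [147.25, 147.25, 180, 180, 180, 180].

### API

Orientations are given as a 3x3 rotation matrix whose columns are the frame's x, y, z axes.
In Python, from workcell import monitor, cams, workorder, spot_in gives the robot as it stands.
- The arm moves only by the shell command python3 -m crank 'ROWS' [OPENING] [FORCE]. ROWS is JSON, a list of rows, each a list of 6 numbers: the shift along the tool's x, y, z normalised to -1 to 1, where 1 is 0.075 m, then the turn, a rotation vector about the tool's x, y, z normalised to -1 to 1, where 1 is 8 degrees. A call has 1 to 10 rows; each row shifts and turns the commanded pose from where the row before left it, along the tool's axes as they then stand; what a row does not reach is not made up. A row lasts 1/10 s, in which the tool goes at most 50 mm and 8.59 degrees, less where a joint would pass 70% of its speed; a pose out of reach is approached as far as the arm can. A call with a number of a shift or a turn outside -1 to 1 is refused whole. A call with a gripper value outside its range is refused whole. OPENING is the finger opening in mm, from 0 to 94, set as the call begins (- or left out, the last holds). The fingers move at their own pace and stop on an object; FORCE is the grip in N (left out, the last holds). Time passes only in rows, so rows that do not move let the fingers close. It gives the time, the measured TCP pose, the force and the opening at its end, in the units of the state.
- monitor.read_state(): the state, without advancing time (a new reading comes with each control period).
- cams.get_image(name): name is "side" or "top"; returns the picture (420x560x3 uint8, blue, green, red); there is no depth.
- cams.camera_info(name): a dict with "mtx" (3x3 intrinsics, pixels), "dist_coeffs" ([k1, k2, p1, p2, k3] as OpenCV has them; the pictures are not rectified), "pose" (4x4, takes a point from camera to world coordinates). Camera axes: x right, y down, z forward; pixel columns grow to the right and rows downward; lengths in mm; the calibration is good to about 2 mm. A picture is of the moment at which its call begins. camera_info takes no time and is no camera call.
- workorder.finish_job(): hands the job in, once; it reports no verdict.
Trained networks look in the newest picture that a camera, given by its name, has taken for a name from the list of things; names that differ only in an ending like _2 or _b are one class to them, and where a whole thing is asked for, a point or a joint stands for the part that bears it (a point fixed in the world has none). Each returns a list of dicts, best first, with "confidence" (0 to 1); they miss things now and then, are a little off and sometimes report something else, mostly with a low value. They report only what shows in the picture. A call takes as long as a camera call. They do not tell look-alikes from the thing itself.
- spot_in(query, camera): "extent" ([left, top, right, bottom] in pixels, round what is visible of it).
The state is a dict: "t": time; "qpos": joint angles; "joint_velocities": joint speeds; "effort": joint torques, N m; "eef_pos": TCP position; "orientation": TCP orientation; "ft_force": force on the tool from outside, world axes, zero at the start; "wrist_torque": the same for the moment, N m; "gripper_width": finger opening in mm.
Only numpy, scipy, OpenCV 4.12 (cv2) and the standard library are available. Lean on these libraries where they do the work, as an engineer would, in place of code of your own. Each camera call takes 0.05 s, during which the arm holds its last target. There are 200 camera calls.

### The job

Lay the easel rail with the hook bolt between the guide cheeks of the cam connector, slide it in until its face just meets the rubber buffer, and let go. Then turn the red-winged cam disc clockwise, about half a turn in all, until the hook has drawn the bolt in and the joint is firmly tight; stop as soon as the turning becomes clearly heavy, because overtightening crushes the buffer. Leave the rail locked flat in the connector, let go of everything, and leave the other things on the table where they are.

Things in the scene. Friction and masses are not known exactly. Their poses are not given: they have to be found in the camera images.
- block: Cam connector, screwed to the table: dark steel base 74 mm wide (x -37..37, y -38..86, 4 mm thick, cut away under the rail's path so that the rail lies on the table), steel spindle, two white plastic guide cheeks. Origin on the vertical cam axis at table height; z up; the rail lies along y, centred on x = 0, comes in from +y and slides towards -y.
- guide_mouth (a point): Middle of the mouth of the guide, at table height, at y = 90 mm of the connector. The cheeks reach from y = 32 to 78, 30 mm high, faces 35 mm apart (x = -17.5 and 17.5), outsides at x = -25 and 25, then flare to 44 mm apart at y = 90 (57 mm over their outsides).
- buffer_face (a point): Nominal middle of the front face of the black rubber buffer: y = 38 mm of the connector, z = 24. The true face lies up to 2.2 mm nearer or farther along y: it differs each time and is not reported, so feel for it. Two blocks, 9 mm wide, z 14..34, either side of the bolt's path. Sprung, yields towards -y, 35 N per mm. A push of 3 to 6 N is enough; more than 36 N crushes it.
- carrier: Mount of the rubber buffer, fixed to the connector; its origin is always the connector's own, so it does not tell where the buffer's face is. Force between rail and carrier means the force on the buffer.
- cam (a joint): Angle of the cam disc in rad: 0 open, grows clockwise seen from above, end stop 4.6 (never needed). Starts at 0 to 0.35, mouth open towards the rail. Stays where it is left; 0.04 N m when free. The hook takes up slack until about 1.7 to 3.4; then it squeezes the buffer, about 40 N per rad, the moment rises steadily, and friction holds it. Tight is 10 to 36 N on the buffer.
- cam_grip (a point): Grip point on the red wing of the cam disc, on the cam axis, 70 mm above the table. Wing: bar 10 mm thick (point x), 48 mm long (point y), z 50.5 to 80.5 above the table; disc below it 31 mm in radius, top at 51.5. The point's axes turn with the cam; at cam angle 0 they are the connector's. Aim for 23 N on the buffer: turning moment about 0.26 N m (0.13 at 10 N, 0.38 at 36 N, friction varies by 10 %); let go, it slips back up to 0.06 rad.
- cam_tip (a point): Top of the rounded tip of the hook (yellow dot), 28 mm from the cam axis, 45 mm above the table. The hook is a spiral wall 5 mm thick, z 20 to 45, hanging under the disc. The tip passes the bolt's pin at cam angle 0.8 and catches it if the pin's centre is then within 20 mm of the cam axis; from there it draws the pin in by 2.6 mm per rad.
- rail: Easel rail to be fitted: loose mid-brown wooden bar 32 (x) x 150 (y) x 34 mm (z), about 0.3 kg. Origin under its middle, z up. Steel hook bolt at its -y end: rod of radius 4 mm, 12.5 mm above the underside, standing out 21 mm from the end face (y = -75), ending in an upright pin of radius 4 mm, z 8.5 to 40. A dark band marks the other end. Fitted, its axes are parallel to the connector's.
- rail_mid (a point): Middle of the rail, 17 mm above its underside; a good place to grip it across its 32 mm width (clear of the cheeks when fitted).
- rail_pin (a point): Centre of the upright pin of the hook bolt, 30 mm above the rail's underside, at y = -96 mm of the rail.
- spare_rail: Bystander: dark wooden bar 32 x 150 x 34 mm without bolt; origin under its middle.
- pencil_can: Bystander: ribbed tin can of pencils, radius 41 mm, can 105 mm high, pencils to 183 mm; origin under its centre.
- charcoal_tin: Bystander: open red tin 75 x 115 x 26 mm with charcoal sticks; origin under its centre.
- eraser: Bystander: white eraser in a blue sleeve, 24 x 52 x 14 mm; origin under its centre.
- sharpener: Bystander: brass sharpener 16 x 27 x 13 mm; origin under its centre.
- screwdriver: Bystander: screwdriver lying on the table, about 200 mm long; origin near its middle.
There are look-alikes about, which are no part of the job. What is shaped like the block but blue or green is not meant.

How it is judged (in metres and radians):
On the way, in this order (a step that is already met when the one before it is completed fails the run):
1. the rail lies between the cheeks with the bolt's pin inside the open mouth of the cam (horizontal distance between rail_pin and block below 0.0205 m and angle between the y axis of rail and the y axis of block, either way round below 0.12 rad and angle between rail's own z axis and vertical below 0.1 rad and value of joint cam below 0.6 rad and contact force between the fingers and rail below 0.1 N), for 0.1 s.
2. the cam is turned and its hook holds the rail tight on the buffer (value of joint cam above 1.7 rad and contact force between rail and carrier above 10 N), for 0.2 s.
At the end, for the whole second after the job is handed in: The rail lies flat between the cheeks (tilt under 0.08 rad, aligned with the connector within 0.1 rad, pin within 19.5 mm of the cam axis), locked by the cam (past 1.7 rad) so that it presses on the buffer with more than 10 N, and is at rest (all of step 2 and horizontal distance between rail_pin and block below 0.0195 m and angle between the y axis of rail and the y axis of block, either way round below 0.1 rad and angle between rail's own z axis and vertical below 0.08 rad and linear speed of rail below 0.01 m/s); the robot touches nothing.
It fails at once if the buffer is crushed: more than 36 N between rail and buffer (contact force between rail and carrier above 36 N).
It fails at once if a bystander is moved by more than 20 mm (distance of any of spare_rail, pencil_can, charcoal_tin, eraser, sharpener, screwdriver from where it was at the start of the episode above 0.02 m).
It also fails if it takes over 72 s, if anything falls off the work surface, if the arm or the gripper's body presses on something with over 40 N, if the wrist force passes 120 N, or if a joint passes its speed limit or range.

## Working session

There is one attempt and no reset: what is moved stays moved. The work goes in short steps, Python scripts to look and compute and a shell command to move; the robot and the scene stay as the last step left them, time stands still between calls to the robot, and variables do not carry over. Pictures are saved under pics/ and viewed, on a budget of 10 in all, crops included, one or two more only if the job needs it, and the job is handed in when it is done.

```bash
mkdir -p pics; ls; python3 - <<'E'
from workcell import monitor,cams,spot_in
import cv2,numpy as np
s=monitor.read_state();print(s)
for c in("top","side"):
    im=cams.get_image(c);cv2.imwrite(f"pics/{c}0.png",im)
    i=cams.camera_info(c);print(c,np.round(i["mtx"],1).tolist(),i["dist_coeffs"],np.round(i["pose"],3).tolist())
    for q in("block","rail","cam_grip","cam_tip","rail_pin","spare_rail"):
        print(c,q,[(np.round(d["extent"]).tolist(),round(d["confidence"],2)) for d in spot_in(q,c)])
E
```

```text
pics
{'t': 0.0, 'qpos': array([ 6.18737072e+01,  1.40840951e+01,  8.93243178e+01, -6.41065378e-04,
        7.67026703e+01, -9.97482914e+00]), 'joint_velocities': array([-0.04001117, -0.12221069,  0.11577402, -0.04203908, -0.00226149,
       -0.08090687]), 'effort': array([ 8.55382987e-04, -4.15833163e+01, -3.14609814e+01,  6.85727410e-02,
        3.31322802e-02, -1.63731352e-04]), 'eef_pos': array([202.19784432, 617.11309446, 204.35121129]), 'orientation': array([[-9.50236954e-01,  3.11526747e-01, -9.04364212e-04],
       [ 3.11527890e-01,  9.50235462e-01, -1.71495250e-03],
       [ 3.25105371e-04, -1.91134592e-03, -9.99998121e-01]]), 'ft_force': array([-0.01316841,  0.30941118, -0.31698172]), 'wrist_torque': array([-0.00866909,  0.06395806, -0.02450505]), 'gripper_width': 93.91195745015605}
top [[391.4, 0.0, 285.2], [0.0, 391.4, 208.6], [0.0, 0.0, 1.0]] [-0.07187804  0.          0.          0.          0.        ] [[0.03, -0.989, 0.146, 404.839], [-0.999, -0.028, 0.016, -42.475], [-0.012, -0.147, -0.989, 1016.999], [0.0, 0.0, 0.0, 1.0]]
top block [([334.0, 166.0, 385.0, 208.0], 0.77
[... 577 characters left out ...]
-0.967, -0.127, 0.221, 332.485], [-0.255, 0.491, -0.833, 825.075], [-0.003, -0.862, -0.507, 585.057], [0.0, 0.0, 0.0, 1.0]]
side block [([254.0, 160.0, 290.0, 198.0], 0.92), ([285.0, 188.0, 319.0, 240.0], 0.79), ([349.0, 172.0, 382.0, 222.0], 0.57)]
side rail [([287.0, 274.0, 315.0, 358.0], 0.7)]
side cam_grip [([358.0, 174.0, 381.0, 199.0], 0.61), ([293.0, 190.0, 316.0, 215.0], 0.56), ([261.0, 153.0, 278.0, 181.0], 0.53)]
side cam_tip [([294.0, 186.0, 312.0, 215.0], 0.83), ([360.0, 176.0, 381.0, 204.0], 0.75), ([259.0, 158.0, 279.0, 177.0], 0.58)]
side rail_pin [([290.0, 275.0, 313.0, 359.0], 0.89), ([284.0, 187.0, 315.0, 242.0], 0.48)]
side spare_rail [([343.0, 156.0, 386.0, 181.0], 0.68)]
```

View pics/top0.png

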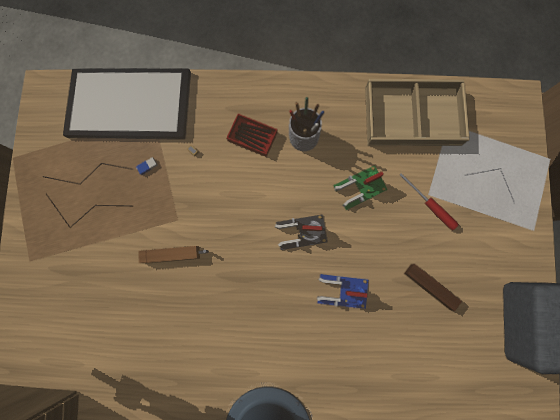

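View pics/side0.png

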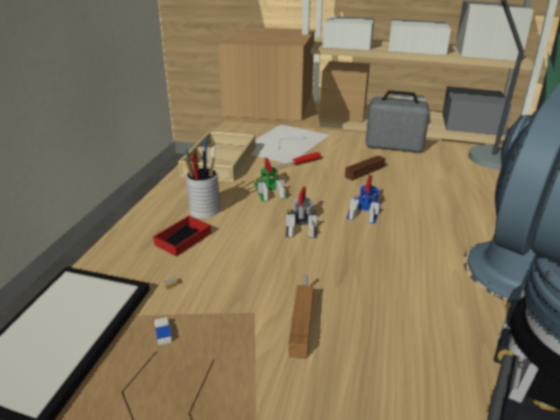

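The top view shows three connectors: the dark steel one at (303,231), the green one at (362,187) and the blue one at (345,290). The dark one with white cheeks matches the description. The mid-brown rail with the bolt is at (172,255), with its bolt to the right. The dark bar at (435,288) is the spare. I'll confirm this in an enlarged crop.

```bash
cat > h.py <<'E'
import cv2,numpy as np
from workcell import monitor,cams,spot_in
def ray(c,uv):
    i=cams.camera_info(c);P=np.array(i["pose"],float)
    uv=np.array(uv,float).reshape(-1,1,2)
    n=cv2.undistortPoints(uv,np.array(i["mtx"],float),np.array(i["dist_coeffs"],float)).reshape(-1,2)
    return P[:3,3],np.c_[n,np.ones(len(n))]@P[:3,:3].T
def toz(c,uv,z):
    o,d=ray(c,uv);z=np.broadcast_to(np.array(z,float),len(d))
    return o+d*((z-o[2])/d[:,2])[:,None]
def proj(c,X):
    i=cams.camera_info(c);P=np.linalg.inv(np.array(i["pose"],float))
    return cv2.projectPoints(np.array(X,float).reshape(-1,3),cv2.Rodrigues(P[:3,:3])[0],P[:3,3],np.array(i["mtx"],float),np.array(i["dist_coeffs"],float))[0].reshape(-1,2)
def crop(c,im,x,y,w,h,k,name):
    cv2.imwrite("pics/"+name,cv2.resize(im[y:y+h,x:x+w],None,fx=k,fy=k,interpolation=cv2.INTER_CUBIC))
E
python3 - <<'E'
from h import *
im=cv2.imread("pics/top0.png")
a=cv2.resize(im[205:280,265:341],None,fx=6,fy=6,interpolation=cv2.INTER_CUBIC)
b=cv2.resize(im[240:270,130:226],None,fx=8,fy=8,interpolation=cv2.INTER_CUBIC)
W=np.zeros((560,800,3),np.uint8)
W[:300,:456]=a[:300];W[310:550,:768]=b
cv2.imwrite("pics/crop1.png",W)
E
```

```text
(no output)
```

View pics/crop1.png

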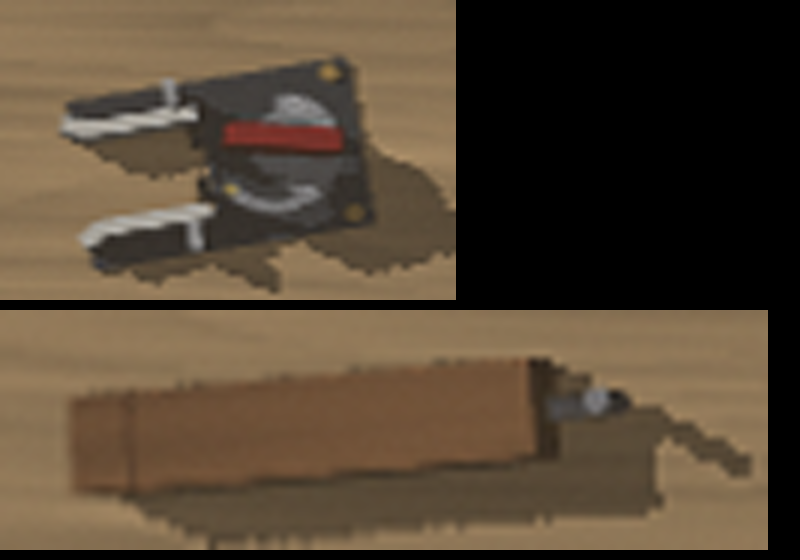

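```bash
cat > m.py <<'E'
from h import *
def fit(loc,w):
    loc=np.array(loc,float);a=loc-loc.mean(0);b=w-w.mean(0)
    t=np.arctan2((a[:,0]*b[:,1]-a[:,1]*b[:,0]).sum(),(a*b).sum())
    R=np.array([[np.cos(t),-np.sin(t)],[np.sin(t),np.cos(t)]])
    o=w.mean(0)-R@loc.mean(0);return o,np.degrees(t),R,np.round(w-(loc@R.T+o),1)
E
python3 - <<'E'
from m import *
A=(np.array([[345,58],[372,222],[65,103],[100,272]])+.5)/6-.5+[265,205]
o,t,R,r=fit([[37,-38],[-37,-38],[37,86],[-37,86]],toz("top",A,4)[:,:2]);print("block",o,t,r.tolist())
Wg=(np.array([[225,122],[345,127],[342,153],[225,146],[284,137]])+.5)/6-.5+[265,205]
w=toz("top",Wg,80.5)[:,:2];print("wing",w.round(1).tolist())
d=w[0]+w[3]-w[1]-w[2];print("wing dir vs world y",np.degrees(np.arctan2(-d[0],d[1])))
tip=(np.array([[231,189]])+.5)/6-.5+[265,205];print("tip local",R.T@(toz("top",tip,45)[0,:2]-o))
B=(np.array([[70,400-310],[70,488-310],[530,362-310],[530,457-310],[597,398-310]])+.5)/8-.5+[130,240]
rw=toz("top",B,[34,34,34,34,40]);print(rw.round(1).tolist())
o2,t2,_,r2=fit([[16,75],[-16,75],[16,-75],[-16,-75],[0,-96]],rw[:,:2]);print("rail",o2,t2,r2.tolist())
im=cv2.imread("pics/side0.png")
def dr(o,t,pts):
    c,s=np.cos(np.radians(t)),np.sin(np.radians(t))
    return [[o[0]+c*x-s*y,o[1]+s*x+c*y,z] for x,y,z in pts]
k=4;x0,y0=235,165
im2=cv2.resize(im[165:315,235:335],None,fx=k,fy=k,interpolation=cv2.INTER_CUBIC)
im3=cv2.resize(im[260:365,260:340],None,fx=k,fy=k,interpolation=cv2.INTER_CUBIC)
for p in proj("side",dr(o,t,[[37,-38,4],[-37,-38,4],[37,86,4],[-37,86,4],[0,0,80.5],[28.5,90,30],[-28.5,90,30]])):
    cv2.circle(im2,tuple(int(v) for v in (p-[235,165]+.5)*k),2,(0,255,0),-1)
for p in proj("side",dr(o2,t2,[[16,75,34],[-16,75,34],[16,-75,34],[-16,-75,34],[0,-96,40]])):
    cv2.circle(im3,tuple(int(v) for v in (p-[260,260]+.5)*k),2,(0,255,0),-1)
W=np.zeros((600,760,3),np.uint8);W[:600,:400]=im2[:600];W[:420,410:730]=im3;cv2.imwrite("pics/chk.png",W)
E
```

```text
block [499.88301406 -93.5074452 ] 11.542868527329555 [[-1.2, 0.4], [0.4, 2.3], [0.5, -0.0], [0.4, -2.7]]
wing [[504.9, -69.3], [504.3, -117.4], [493.8, -116.3], [495.3, -69.5], [499.6, -93.0]]
wing dir vs world y -1.2956869966096036
tip local [-14.57714938  23.45933866]
[[431.5, 342.7, 34.0], [403.9, 340.5, 34.0], [448.5, 195.7, 34.0], [418.8, 193.9, 34.0], [437.7, 172.4, 40.0]]
rail [425.95373623 268.13140384] 6.363050417748168 [[-2.0, -1.7], [2.1, -0.4], [-1.7, 0.3], [0.4, 2.1], [1.1, -0.3]]
```

View pics/chk.png

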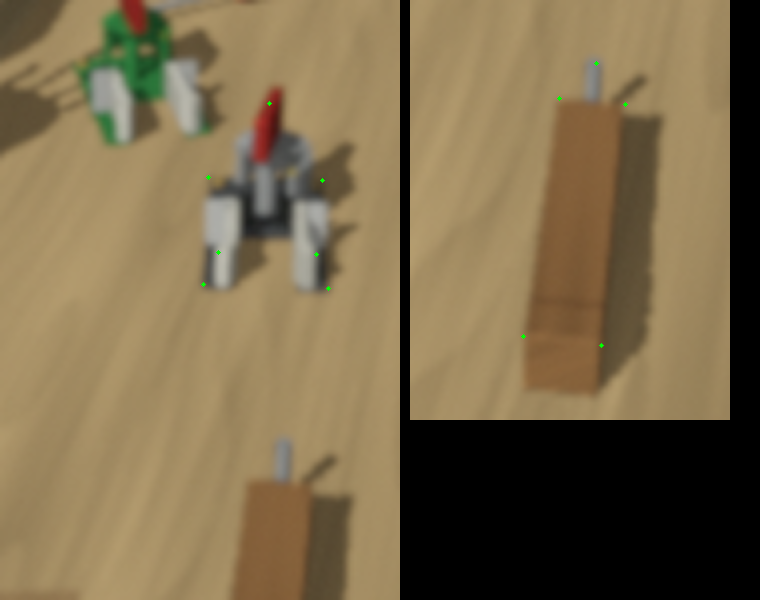

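The side overlay agrees with the top fit to about 1 px. The block is at (499.9,-93.5) with yaw 11.5°, the cam at about 0.22 rad, and the rail at (426,268) with yaw 6.4°. I'll rotate and move above the rail.

```bash
python3 -m crank '[[0,0,0,0,0,0.91],[0,0,0,0,0,0.91],[0,0,0,0,0,0.91],[0,0,0,0,0,0.91],[0,0,0,0,0,0.91],[0,0,0,0,0,0.91],[0,0,0,0,0,0.91],[0,0,0,0,0,0.91],[0,0,0,0,0,0.91]]' 70 20
python3 -m crank '[[-0.551,0.272,0.186,0,0,0],[-0.551,0.272,0.186,0,0,0],[-0.551,0.272,0.186,0,0,0],[-0.551,0.272,0.186,0,0,0],[-0.551,0.272,0.186,0,0,0],[-0.551,0.272,0.186,0,0,0],[-0.551,0.272,0.186,0,0,0],[-0.551,0.272,0.186,0,0,0],[-0.551,0.272,0.186,0,0,0],[0,0,0,0,0,0]]'
cat >> h.py <<'E'
def to(x,y,z,ang):
    """shift (units) in the tool axes and turn (units) from the measured pose to target; ang = world angle of tool y"""
    s=monitor.read_state();R=s["orientation"];d=R.T@(np.array([x,y,z])-s["eef_pos"])
    a=np.degrees(np.arctan2(R[1,1],R[0,1]));w=-(ang-a+180)%360-180 if 0 else -((ang-a+180)%360-180)
    print("t",round(s["t"],1),"pos",s["eef_pos"].round(1),"yang",round(a,2),"tilt",R[2,:2].round(4),"F",s["ft_force"].round(1),"M",s["wrist_torque"].round(3),"w",round(s["gripper_width"],1),"q6",round(s["qpos"][5],1))
    print("shift units",(d/75).round(3),"turn units",round(w/8,3))
E
python3 - <<'E'
from h import *
to(426,268,6,6.4)
for c in("top","side"):
    im=cams.get_image(c);cv2.imwrite(f"pics/{c}1.png",im)
x,y=155,245
a=cv2.resize(cv2.imread("pics/top1.png")[200:300,100:240],None,fx=4,fy=4)
cv2.imwrite("pics/c2.png",a)
E
```

```text
t: 1.6
eef_pos: [202.5, 617.7, 205.5]
orientation: [[-0.105, 0.994, -0.0], [0.994, 0.105, 0.0], [0.0, -0.0, -1.0]]
ft_force: [0.5, -0.3, 0.2]
gripper_width: 70.1
t: 2.6
eef_pos: [427.3, 264.3, 78.5]
orientation: [[-0.104, 0.995, -0.002], [0.995, 0.104, -0.002], [-0.001, -0.002, -1.0]]
ft_force: [-1.2, 0.7, -0.3]
gripper_width: 70.1
t 2.6 pos [427.3 264.3  78.5] yang 5.95 tilt [-0.0013 -0.0021] F [-1.2  0.7 -0.3] M [-0.055  0.006  0.041] w 70.1 q6 12.9
shift units [ 0.052 -0.01   0.967] turn units -0.056
```

```bash
python3 -m crank '[[0.026,0,0.485,0,0,0],[0.026,0,0.485,0,0,0],[0,0,0,0,0,0],[0,0,0,0,0,0]]' 
python3 -m crank '[[0,0,0,0,0,0],[0,0,0,0,0,0],[0,0,0,0,0,0],[0,0,0,0,0,0],[0,0,0,0,0,0]]' 26 30
python3 - <<'E'
from h import *
to(426,268,6,6.4)
im=cams.get_image("top");cv2.imwrite("pics/top2.png",im)
E
```

```text
t: 3.1
eef_pos: [425.0, 273.2, 7.7]
orientation: [[-0.112, 0.994, -0.0], [0.994, 0.112, -0.0], [0.0, -0.0, -1.0]]
ft_force: [0.4, 0.1, 0.1]
gripper_width: 69.8
t: 3.6
eef_pos: [425.8, 272.2, 7.6]
orientation: [[-0.11, 0.994, 0.001], [0.994, 0.11, 0.0], [0.0, 0.001, -1.0]]
ft_force: [-0.3, -0.3, 1.3]
gripper_width: 33.5
t 3.6 pos [425.8 272.2   7.6] yang 6.32 tilt [0.0002 0.0007] F [-0.3 -0.3  1.3] M [-0.112 -0.129 -0.005] w 33.5 q6 13.4
shift units [-0.055 -0.004  0.021] turn units -0.01
```

```bash
python3 -m crank '[[0,0,0,0,0,0],[0,0,-0.4,0,0,0],[0,0,0,0,0,-0.65],[-0.5,0,0,0,0,0],[-0.5,0,0,0,0,0],[-0.5,0,0,0,0,0],[-0.5,0,0,0,0,0],[-0.453,0,0,0,0,0],[0,0,0,0,0,0],[0,0,0,0,0,0]]'
python3 - <<'E'
from h import *
to(462.1,91.7,37.6,11.54)
a=cv2.imwrite("pics/top3.png",cams.get_image("top"));b=cams.get_image("side");cv2.imwrite("pics/side3.png",b)
a=cv2.imread("pics/top3.png")
k=5
A=cv2.resize(a[200:290,190:340],None,fx=k,fy=k,interpolation=cv2.INTER_CUBIC)
cv2.imwrite("pics/c3.png",A)
cv2.imwrite("pics/c3s.png",cv2.resize(b[150:290,240:380],None,fx=4,fy=4,interpolation=cv2.INTER_CUBIC))
E
```

```text
t: 4.65
eef_pos: [461.6, 91.6, 36.5]
orientation: [[-0.198, 0.98, -0.002], [0.98, 0.198, 0.0], [0.001, -0.002, -1.0]]
ft_force: [0.9, 0.6, -2.9]
gripper_width: 31.6
t 4.7 pos [461.6  91.6  36.5] yang 11.42 tilt [ 0.0008 -0.0016] F [ 0.9  0.6 -2.9] M [-0.039  0.017 -0.001] w 31.6 q6 -14.1
shift units [-0.     0.007 -0.015] turn units -0.015
```

View pics/c3.png

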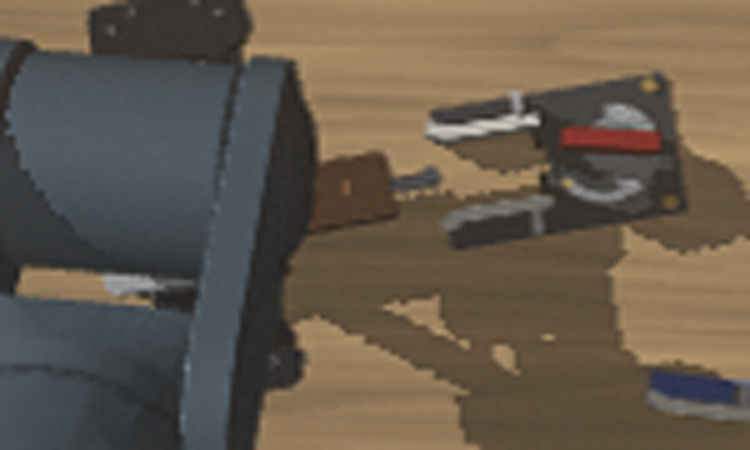

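View pics/c3s.png

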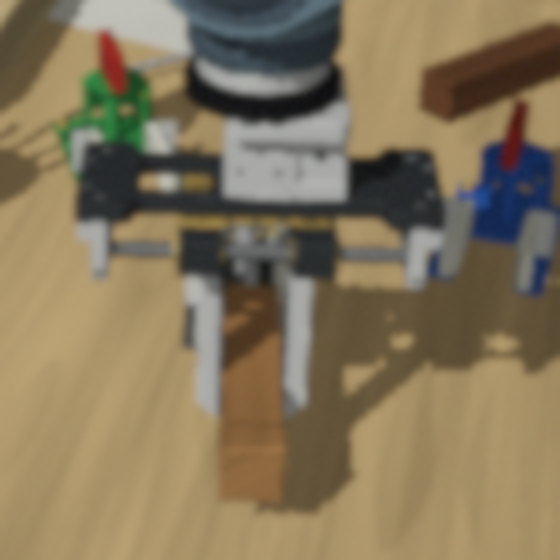

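The rail hangs level in the jaws in front of the dark connector. The pin top is at crop (430,176), and the cheek mouth ends are at about (430,130) and (446,222). I'll check the sideways offset in the same camera.

```bash
python3 - <<'E'
from m import *
f=lambda p:(np.array(p,float)+.5)/5-.5+[190,200]
A=f([[652,80],[680,206],[432,110],[455,246]])
# base corners at z=4 again, in this crop
c=toz("top",f([[662,72],[688,212],[430,110],[454,247]]),4)[:,:2]
o,t,R,r=fit([[37,-38],[-37,-38],[37,86],[-37,86]],c);print("block",o,t,r.tolist())
R0=np.array([[np.cos(np.radians(11.54)),-np.sin(np.radians(11.54))],[np.sin(np.radians(11.54)),np.cos(np.radians(11.54))]])
o0=np.array([499.9,-93.5])
for n,p,z in(("pin",[430,175],70),("rail top corner +x",[386,152],64),("rail top corner -x",[397,214],64),("cheek+",[430,130],30),("cheek-",[446,222],30),("screw",[652,84],5),("screw",[670,202],5),("wing mid",[611,139],80.5)):
    w=toz("top",f([p]),z)[0,:2];print(n,w.round(1),"local",(R0.T@(w-o0)).round(1))
s=monitor.read_state();print("tcp local",R0.T@(s["eef_pos"][:2]-o0))
E
```

```text
block [500.16854616 -93.460916  ] 10.827206767149887 [[-0.5, 1.1], [-0.4, 0.3], [-0.5, -0.3], [1.4, -1.1]]
pin [480.6  -6. ] local [-1.4 89.6]
rail top corner +x [491.7  16.1] local [ 13.9 109. ]
rail top corner -x [461.6   9.7] local [-16.9 108.7]
cheek+ [506.7  -3.7] local [24.6 86.6]
cheek- [460.4 -13.3] local [-22.7  86.5]
screw [ 536.6 -117.6] local [ 31.1 -30.9]
screw [ 475.4 -127.9] local [-30.9 -28.8]
wing mid [499.6 -92.7] local [-0.2  0.8]
tcp local [ -0.43267005 190.06711557]
```

```bash
python3 -m crank '[[0,0.018,0.2,0,0,0],[0,0,0.19,0,0,0],[-0.2,0,0,0,0,0],[-0.2,0,0,0,0,0],[0,0,0,0,0,0],[0,0,0,0,0,0]]'
python3 - <<'E'
from h import *
to(499.9-.2*119,-93.5+.98*119,8,11.54)
E
```

```text
t: 5.35
eef_pos: [469.2, 63.7, 7.7]
orientation: [[-0.201, 0.98, -0.001], [0.98, 0.201, 0.0], [0.001, -0.001, -1.0]]
ft_force: [-0.3, -0.1, -3.3]
gripper_width: 31.8
t 5.3 pos [469.2  63.7   7.7] yang 11.57 tilt [ 0.0005 -0.0005] F [-0.3 -0.1 -3.3] M [-0.069  0.038  0.003] w 31.8 q6 -17.6
shift units [-0.549 -0.019 -0.004] turn units 0.004
```

```bash
python3 -m crank '[[-0.1,0,0,0,0,0],[-0.1,0,0,0,0,0],[-0.1,0,0,0,0,0],[-0.1,0,0,0,0,0],[-0.08,0,0,0,0,0],[0,0,0,0,0,0],[0,0,0,0,0,0]]'
python3 - <<'E'
from h import *
to(499.9-.2*117,-93.5+.98*117,8,11.54)
E
```

```text
t: 6.05
eef_pos: [476.8, 27.3, 7.9]
orientation: [[-0.199, 0.98, -0.0], [0.98, 0.199, 0.0], [0.0, -0.0, -1.0]]
ft_force: [-0.7, 0.3, -2.4]
gripper_width: 32.2
t 6.0 pos [476.8  27.3   7.9] yang 11.5 tilt [ 0.0001 -0.0001] F [-0.7  0.3 -2.4] M [-0.026  0.046  0.031] w 32.2 q6 -21.9
shift units [-0.079 -0.02  -0.002] turn units -0.006
```

```bash
for i in 1; do python3 -m crank '[[-0.02,0,0,0,0,0],[-0.02,0,0,0,0,0],[0,0,0,0,0,0],[0,0,0,0,0,0]]'; done
python3 -m crank '[[-0.013,0,0,0,0,0],[0,0,0,0,0,0],[0,0,0,0,0,0]]'

```

```text
t: 6.45
eef_pos: [477.4, 24.6, 7.9]
orientation: [[-0.2, 0.98, -0.0], [0.98, 0.2, 0.0], [0.0, -0.0, -1.0]]
ft_force: [0.3, 0.1, -3.4]
gripper_width: 31.7
t: 6.75
eef_pos: [477.6, 23.6, 7.9]
orientation: [[-0.2, 0.98, 0.0], [0.98, 0.2, -0.0], [-0.0, 0.0, -1.0]]
ft_force: [-0.5, -0.0, -2.9]
gripper_width: 31.9
```

```bash
python3 -m crank '[[-0.01,0,0,0,0,0],[0,0,0,0,0,0],[0,0,0,0,0,0]]'
```

```text
t: 7.05
eef_pos: [477.8, 22.8, 7.9]
orientation: [[-0.2, 0.98, 0.0], [0.98, 0.2, -0.0], [-0.0, 0.0, -1.0]]
ft_force: [-0.1, -0.4, -3.5]
gripper_width: 31.9
```

```bash
python3 -m crank '[[-0.01,0,0,0,0,0],[0,0,0,0,0,0],[0,0,0,0,0,0]]'
```

```text
t: 7.35
eef_pos: [477.9, 22.1, 7.9]
orientation: [[-0.2, 0.98, -0.0], [0.98, 0.2, 0.0], [0.0, -0.0, -1.0]]
ft_force: [-0.5, 0.4, -3.1]
gripper_width: 31.9
```

```bash
python3 -m crank '[[-0.008,0,0,0,0,0],[0,0,0,0,0,0],[0,0,0,0,0,0]]'
```

```text
t: 7.65
eef_pos: [478.0, 21.5, 7.9]
orientation: [[-0.2, 0.98, -0.0], [0.98, 0.2, 0.0], [0.0, -0.0, -1.0]]
ft_force: [-0.0, -0.1, -3.1]
gripper_width: 31.7
```

```bash
python3 -m crank '[[-0.007,0,0,0,0,0],[0,0,0,0,0,0],[0,0,0,0,0,0]]'
```

```text
t: 7.95
eef_pos: [478.1, 21.0, 7.9]
orientation: [[-0.2, 0.98, -0.0], [0.98, 0.2, -0.0], [0.0, -0.0, -1.0]]
ft_force: [-0.2, -1.0, -2.6]
gripper_width: 31.9
```

```bash
python3 -m crank '[[-0.007,0,0,0,0,0],[0,0,0,0,0,0],[0,0,0,0,0,0]]'
```

```text
t: 8.25
eef_pos: [478.3, 20.5, 7.9]
orientation: [[-0.2, 0.98, 0.0], [0.98, 0.2, -0.0], [-0.0, 0.0, -1.0]]
ft_force: [0.3, -0.6, -3.4]
gripper_width: 31.9
```

```bash
python3 -m crank '[[-0.007,0,0,0,0,0],[0,0,0,0,0,0],[0,0,0,0,0,0]]'
```

```text
t: 8.55
eef_pos: [478.4, 20.0, 7.9]
orientation: [[-0.2, 0.98, 0.0], [0.98, 0.2, 0.0], [0.0, 0.0, -1.0]]
ft_force: [0.4, 0.4, -3.6]
gripper_width: 31.7
```

```bash
python3 -m crank '[[-0.007,0,0,0,0,0],[0,0,0,0,0,0],[0,0,0,0,0,0]]'
```

```text
t: 8.85
eef_pos: [478.5, 19.4, 7.9]
orientation: [[-0.2, 0.98, 0.0], [0.98, 0.2, 0.0], [0.0, 0.0, -1.0]]
ft_force: [-0.2, -0.6, -2.5]
gripper_width: 32.0
```

```bash
python3 -m crank '[[-0.007,0,0,0,0,0],[0,0,0,0,0,0],[0,0,0,0,0,0]]'
```

```text
t: 9.15
eef_pos: [478.5, 19.2, 7.9]
orientation: [[-0.2, 0.98, -0.0], [0.98, 0.2, 0.001], [0.001, -0.0, -1.0]]
ft_force: [-0.8, 2.6, -3.4]
gripper_width: 31.8
```

Contact felt: a 2.6 N reaction along the connector's +y. I'll lower the rail the last 0.7 mm, let go and rise.

```bash
python3 -m crank '[[0,0,0.009,0,0,0],[0,0,0,0,0,0]]'
python3 -m crank '[[0,0,0,0,0,0],[0,0,0,0,0,0],[0,0,0,0,0,0],[0,0,0,0,0,0],[0,0,0,0,0,0],[0,0,-0.3,0,0,0],[0,0,-0.6,0,0,0],[0,0,-0.6,0,0,0],[0,0,0,0,0,0],[0,0,0,0,0,0]]' 60
python3 - <<'E'
from h import *
to(499.9,-93.5,118,-1.3)
for c in("top","side"): cv2.imwrite(f"pics/{c}4.png",cams.get_image(c))
a=cv2.imread("pics/side4.png")[150:270,230:370];b=cv2.imread("pics/top4.png")[200:280,220:350]
W=np.zeros((600,790,3),np.uint8)
A=cv2.resize(a,None,fx=2.5,fy=2.5,interpolation=2);B=cv2.resize(b,None,fx=6,fy=6,interpolation=2)[:300] if 0 else cv2.resize(b[:75],None,fx=6,fy=6,interpolation=2)
W[:300,:350]=A[:300,:350]
W=np.zeros((600,790,3),np.uint8);W[:150*2,:350]=A[:300];W=np.vstack([A[:300,:350].copy() if 0 else np.hstack([A[:240],np.zeros((240,430,3),np.uint8)])[:240,:780],cv2.resize(b[20:80],None,fx=6,fy=6,interpolation=2)[:360]])
cv2.imwrite("pics/c4.png",W);print(W.shape)
E
```

```text
t: 9.35
eef_pos: [478.5, 19.2, 7.2]
orientation: [[-0.2, 0.98, -0.0], [0.98, 0.2, 0.0], [0.0, -0.0, -1.0]]
ft_force: [-1.1, 4.0, -1.5]
gripper_width: 31.6
t: 10.35
eef_pos: [479.3, 18.8, 120.7]
orientation: [[-0.2, 0.98, 0.003], [0.98, 0.2, -0.001], [-0.001, 0.002, -1.0]]
ft_force: [-0.6, 0.6, -1.0]
gripper_width: 59.7
t 10.3 pos [479.3  18.8 120.7] yang 11.53 tilt [-0.0011  0.0024] F [-0.6  0.6 -1. ] M [-0.051  0.042 -0.033] w 59.7 q6 -22.9
shift units [-1.522 -0.03   0.038] turn units 1.604
(600, 780, 3)
```

View pics/c4.png

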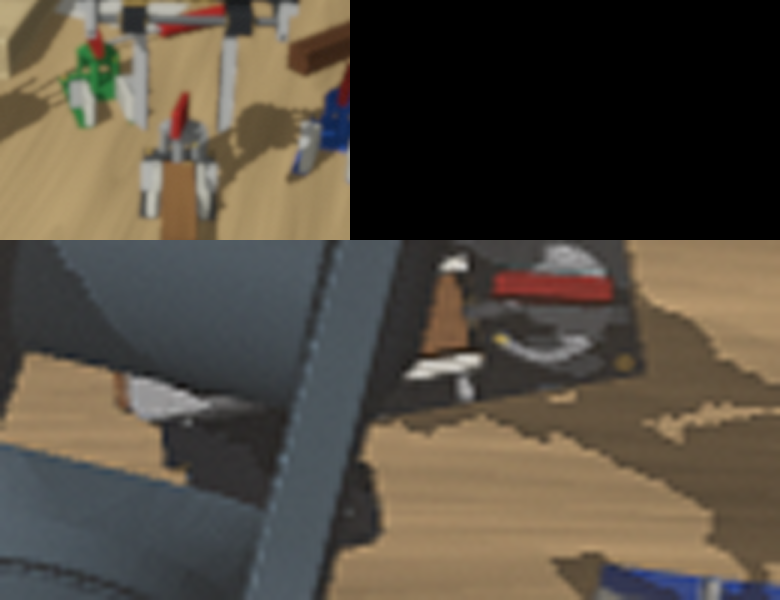

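The rail sits between the cheeks and its face is at the buffer. The cam is still open, with the wing at top crop (553,287). I'll go over the wing.

```bash
python3 -m crank '[[0,0,0,0,0,0.8],[0,0,0,0,0,0.8],[-0.5,0.103,0,0,0,0],[-0.5,0.103,0,0,0,0],[-0.487,0.103,0,0,0,0],[0,0,0,0,0,0],[0,0,0,0,0,0]]' 50
python3 - <<'E'
from h import *
to(500,-93.3,57,-1.3)
E
```

```text
t: 11.15
eef_pos: [498.0, -92.9, 117.8]
orientation: [[0.024, 1.0, -0.004], [1.0, -0.024, 0.002], [0.002, -0.004, -1.0]]
ft_force: [0.3, 0.2, 0.0]
gripper_width: 50.4
t 11.2 pos [498.  -92.9 117.8] yang -1.36 tilt [ 0.0017 -0.0036] F [0.3 0.2 0. ] M [-0.033  0.049 -0.009] w 50.4 q6 -22.1
shift units [-0.006  0.029  0.811] turn units -0.008
```

```bash
python3 -m crank '[[0,0.02,0.405,0,0,0],[0,0,0.4,0,0,0],[0,0,0,0,0,0],[0,0,0,0,0,0]]'
python3 -m crank '[[0,0,0,0,0,0],[0,0,0,0,0,0],[0,0,0,0,0,0],[0,0,0,0,0,0],[0,0,0,0,0,0],[0,0,0,0,0,0]]' 5 50
python3 - <<'E'
from h import *
to(500,-93.3,57,-1.3)
E
```

```text
t: 11.55
eef_pos: [500.0, -91.8, 58.8]
orientation: [[0.021, 1.0, -0.002], [1.0, -0.021, 0.001], [0.001, -0.002, -1.0]]
ft_force: [-0.7, -0.6, 0.4]
gripper_width: 50.3
t: 12.15
eef_pos: [500.9, -93.2, 59.6]
orientation: [[0.022, 1.0, 0.0], [1.0, -0.022, -0.0], [-0.0, 0.0, -1.0]]
ft_force: [0.2, -0.6, 1.2]
gripper_width: 9.2
t 12.2 pos [500.9 -93.2  59.6] yang -1.28 tilt [-0.0001  0.0003] F [ 0.2 -0.6  1.2] M [-0.041  0.136 -0.059] w 9.2 q6 -22.0
shift units [-0.002 -0.012  0.035] turn units 0.002
```

```bash
python3 -m crank '[[0,0,0,0,0,0.4],[0,0,0,0,0,0.7],[0,0,0,0,0,0.7],[0,0,0,0,0,0.7],[0,0,0,0,0,0.7],[0,0,0,0,0,0.7],[0,0,0,0,0,0.7],[0,0,0,0,0,0.7],[0,0,0,0,0,0],[0,0,0,0,0,0]]'
python3 - <<'E'
from h import *
to(500,-93.3,57,-1.3)
E
```

```text
t: 13.15
eef_pos: [501.9, -93.7, 59.6]
orientation: [[0.689, 0.725, 0.003], [0.725, -0.689, -0.001], [0.001, 0.003, -1.0]]
ft_force: [5.6, -2.1, -3.8]
gripper_width: 10.0
t 13.2 pos [501.9 -93.7  59.6] yang -43.57 tilt [0.0013 0.0031] F [ 5.6 -2.1 -3.8] M [-0.398 -0.724 -0.   ] w 10.0 q6 20.2
shift units [-0.014 -0.022  0.035] turn units -5.284
```

```bash
python3 -m crank '[[0.003,0.01,0,0,0,0.5],[0,0,0,0,0,0.7],[0,0,0,0,0,0.7],[0,0,0,0,0,0.7],[0,0,0,0,0,0.7],[0,0,0,0,0,0.7],[0,0,0,0,0,0],[0,0,0,0,0,0]]'
python3 - <<'E'
from h import *
to(500,-93.3,57,-1.3)
for i in range(4): cams.get_image("top");print(monitor.read_state()["wrist_torque"].round(3))
E
```

```text
t: 13.95
eef_pos: [502.5, -94.5, 59.6]
orientation: [[0.968, 0.249, 0.003], [0.249, -0.968, -0.002], [0.002, 0.003, -1.0]]
ft_force: [3.7, -3.5, -3.5]
gripper_width: 9.7
t 13.9 pos [502.5 -94.5  59.6] yang -75.56 tilt [0.002  0.0026] F [ 3.7 -3.5 -3.5] M [-0.675 -0.498 -0.058] w 9.7 q6 52.2
shift units [-0.028 -0.024  0.035] turn units -9.282
[-0.638 -0.537 -0.056]
[-0.615 -0.501 -0.064]
[-0.665 -0.518 -0.051]
[-0.64  -0.509 -0.045]
```

```bash
cat > q.py <<'E'
from h import *
L=[];F=[]
for i in range(3):
    cams.get_image("top");s=monitor.read_state();L.append(s["wrist_torque"]);F.append(s["ft_force"])
R=s["orientation"];a=np.degrees(np.arctan2(R[1,1],R[0,1]))
F=np.mean(F,0)
print("t",round(s["t"],1),"pos",s["eef_pos"].round(1),"yang",round(a,1),"cam",round(np.radians(11.5-a),2),"M",np.mean(L,0).round(3),"F",F.round(1),"Ftool",(R.T@F).round(1),"q6",round(s["qpos"][5],1),"tq6",round(s["effort"][5],3))
E
python3 -m crank '[[0.004,0.008,0,0,0,0.6],[0,0,0,0,0,0.6],[0,0,0,0,0,0.6],[0,0,0,0,0,0]]'; python3 q.py
```

```text
t: 14.55
eef_pos: [502.5, -94.9, 59.7]
orientation: [[1.0, 0.001, 0.002], [0.001, -1.0, -0.002], [0.002, 0.002, -1.0]]
ft_force: [2.3, -4.8, -2.3]
gripper_width: 9.5
t 14.7 pos [502.5 -94.9  59.6] yang -89.9 cam 1.77 M [-0.788 -0.308 -0.051] F [ 2.9 -4.6 -2.5] Ftool [2.9 4.6 2.5] q6 66.5 tq6 -0.03
```

```bash
python3 -m crank '[[0,0,0,0,0,0.5],[0,0,0,0,0,0.5],[0,0,0,0,0,0]]'; python3 q.py
```

```text
t: 15.0
eef_pos: [502.4, -95.1, 59.6]
orientation: [[0.99, -0.138, 0.001], [-0.138, -0.99, -0.002], [0.002, 0.002, -1.0]]
ft_force: [2.8, -4.9, -2.7]
gripper_width: 9.7
t 15.2 pos [502.5 -95.1  59.6] yang -97.9 cam 1.91 M [-0.956 -0.297 -0.035] F [ 3.1 -5.4 -2.9] Ftool [3.8 4.9 2.9] q6 74.5 tq6 -0.029
```

```bash
python3 -m crank '[[0.004,0.01,0,0,0,0.5],[0,0,0,0,0,0.5],[0,0,0,0,0,0]]'; python3 q.py
```

```text
t: 15.45
eef_pos: [502.4, -95.4, 59.6]
orientation: [[0.962, -0.274, 0.001], [-0.274, -0.962, -0.001], [0.001, 0.001, -1.0]]
ft_force: [2.2, -4.5, -0.9]
gripper_width: 9.4
t 15.6 pos [502.4 -95.4  59.6] yang -105.9 cam 2.05 M [-0.865 -0.201 -0.014] F [ 1.7 -5.  -0.2] Ftool [3.  4.4 0.2] q6 82.5 tq6 -0.04
```

```bash
python3 -m crank '[[0,0,0,0,0,0.5],[0,0,0,0,0,0.5],[0,0,0,0,0,0]]'; python3 q.py
```

```text
t: 15.9
eef_pos: [502.3, -95.6, 59.6]
orientation: [[0.914, -0.406, 0.001], [-0.406, -0.914, -0.002], [0.001, 0.001, -1.0]]
ft_force: [2.2, -6.0, -1.3]
gripper_width: 9.7
t 16.1 pos [502.3 -95.5  59.6] yang -113.9 cam 2.19 M [-0.997 -0.152 -0.042] F [ 1.7 -6.  -0.7] Ftool [4.  4.8 0.7] q6 90.5 tq6 -0.03
```

```bash
python3 -m crank '[[0,0,0,0,0,0.5],[0,0,0,0,0,0.5],[0,0,0,0,0,0]]'; python3 q.py
```

```text
t: 16.35
eef_pos: [502.3, -95.8, 59.6]
orientation: [[0.848, -0.529, 0.0], [-0.529, -0.848, -0.002], [0.001, 0.002, -1.0]]
ft_force: [1.6, -6.2, -1.3]
gripper_width: 9.3
t 16.5 pos [502.2 -95.8  59.6] yang -121.9 cam 2.33 M [-1.181 -0.011 -0.039] F [ 1.3 -6.7 -1. ] Ftool [4.6 5.  1. ] q6 98.5 tq6 -0.03
```

```bash
python3 -m crank '[[0.012,0.012,0,0,0,0.5],[0,0,0,0,0,0.5],[0,0,0,0,0,0]]'; python3 q.py
```

```text
t: 16.8
eef_pos: [502.1, -96.0, 59.6]
orientation: [[0.767, -0.642, -0.001], [-0.642, -0.767, 0.0], [-0.001, 0.0, -1.0]]
ft_force: [-1.2, -2.4, 2.2]
gripper_width: 9.4
t 16.9 pos [502.1 -96.   59.6] yang -129.9 cam 2.47 M [-0.506  0.421  0.003] F [-1.3 -3.1  3.5] Ftool [ 1.   3.2 -3.5] q6 106.4 tq6 -0.027
```

```bash
python3 -m crank '[[0.005,0.005,0,0,0,0.5],[0,0,0,0,0,0.5],[0,0,0,0,0,0]]'; python3 q.py
```

```text
t: 17.25
eef_pos: [502.0, -96.2, 59.6]
orientation: [[0.669, -0.743, -0.001], [-0.743, -0.669, 0.001], [-0.001, 0.001, -1.0]]
ft_force: [-2.7, -1.3, 4.6]
gripper_width: 9.9
t 17.4 pos [502.  -96.2  59.6] yang -138.0 cam 2.61 M [-0.257  0.639 -0.041] F [-2.9 -1.6  5.8] Ftool [-0.8  3.3 -5.8] q6 114.4 tq6 -0.033
```

```bash
python3 -m crank '[[0.005,0.005,0,0,0,0.5],[0,0,0,0,0,0.5],[0,0,0,0,0,0]]'; python3 q.py
```

```text
t: 17.7
eef_pos: [501.8, -96.4, 59.6]
orientation: [[0.559, -0.829, -0.002], [-0.829, -0.559, 0.001], [-0.002, 0.001, -1.0]]
ft_force: [-4.0, -0.6, 6.4]
gripper_width: 9.5
t 17.9 pos [501.8 -96.4  59.6] yang -146.0 cam 2.75 M [-0.005  0.724 -0.006] F [-3.1 -0.   6.3] Ftool [-1.7  2.6 -6.3] q6 122.3 tq6 -0.033
```

```bash
python3 -m crank '[[-0.005,0.006,0,0,0,0.5],[0,0,0,0,0,0.5],[0,0,0,0,0,0]]'; python3 q.py
```

```text
t: 18.15
eef_pos: [501.6, -96.5, 59.6]
orientation: [[0.439, -0.899, -0.001], [-0.899, -0.439, 0.001], [-0.001, 0.0, -1.0]]
ft_force: [-2.3, 0.3, 5.3]
gripper_width: 9.8
t 18.3 pos [501.6 -96.5  59.6] yang -153.9 cam 2.89 M [-0.032  0.543 -0.041] F [-2.7 -0.   5.5] Ftool [-1.1  2.4 -5.5] q6 130.3 tq6 -0.034
```

```bash
python3 -m crank '[[0,0.005,0,0,0,0.5],[0,0,0,0,0,0.5],[0,0,0,0,0,0]]'; python3 q.py
```

```text
t: 18.6
eef_pos: [501.3, -96.6, 59.6]
orientation: [[0.309, -0.951, -0.001], [-0.951, -0.309, 0.001], [-0.001, 0.0, -1.0]]
ft_force: [-1.4, 0.5, 4.8]
gripper_width: 9.5
t 18.8 pos [501.3 -96.6  59.6] yang -161.9 cam 3.03 M [ 0.029  0.442 -0.038] F [-1.6  0.2  5.1] Ftool [-0.7  1.4 -5.1] q6 138.2 tq6 -0.035
```

```bash
python3 -m crank '[[0,0.005,0,0,0,0.5],[0,0,0,0,0,0.4],[0,0,0,0,0,0]]'; python3 q.py; python3 - <<'E'
import cv2
a=cv2.resize(cv2.imread("pics/top4.png")[200:270,270:350],None,fx=5,fy=5,interpolation=2)
from h import *
im=cams.get_image("side");cv2.imwrite("pics/side5.png",im)
t=cams.get_image("top");cv2.imwrite("pics/top5.png",t)
cv2.imwrite("pics/c5.png",np.hstack([cv2.resize(im[160:260,240:340],(400,400),interpolation=2),cv2.resize(t[200:280,270:350],(400,400),interpolation=2)]))
E
```

```text
t: 19.05
eef_pos: [501.1, -96.7, 59.6]
orientation: [[0.188, -0.982, -0.0], [-0.982, -0.188, 0.001], [-0.001, -0.0, -1.0]]
ft_force: [-1.2, -0.2, 5.5]
gripper_width: 9.8
t 19.2 pos [501.1 -96.7  59.6] yang -169.1 cam 3.15 M [ 0.191  0.362 -0.027] F [-1.9  1.1  5.2] Ftool [-1.4  1.6 -5.2] q6 145.4 tq6 -0.036
```

View pics/c5.png

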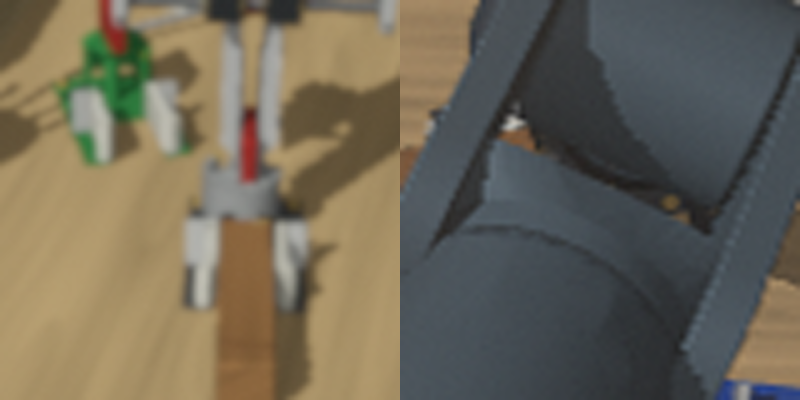

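The hook wall now faces the rail, so the cam really turned, and the wing is square in the jaws. The wrist range is running out. I'll regrasp half a turn back.

```bash
python3 -m crank '[[0,0,0,0,0,0],[0,0,0,0,0,0],[0,0,0,0,0,0],[0,0,-0.25,0,0,0],[0,0,-0.25,0,0,0],[0,0,0,0,0,-0.9],[0,0,0,0,0,-0.9],[0,0,0,0,0,-0.9],[0,0,0,0,0,-0.9],[0,0,0,0,0,-0.9]]' 50
python3 -m crank '[[0,0,0,0,0,-1],[0,0,0,0,0,-1],[0,0,0,0,0,-1],[0,0,0,0,0,-1],[0,0,0,0,0,-1],[0,0,0,0,0,-1],[0,0,0,0,0,-1],[0,0,0,0,0,-1],[0,0,0,0,0,-1],[0,0,0,0,0,-1]]'
python3 -m crank '[[0,0,0,0,0,-1],[0,0,0,0,0,-1],[0,0,0,0,0,-1],[0,0,0,0,0,-1],[0,0,0,0,0,-1],[0,0,0,0,0,-1],[0,0,0,0,0,-1],[0,0,0,0,0,-1],[0,0,0,0,0,0],[0,0,0,0,0,0]]'
python3 - <<'E'
from h import *
to(501,-95,60,10.9)
E
```

```text
t: 20.3
eef_pos: [500.9, -97.1, 96.5]
orientation: [[0.732, -0.681, -0.001], [-0.681, -0.732, 0.001], [-0.001, -0.0, -1.0]]
ft_force: [1.4, -0.4, -0.2]
gripper_width: 49.7
t: 21.3
eef_pos: [500.8, -97.1, 96.5]
orientation: [[0.798, 0.603, -0.001], [0.603, -0.798, 0.001], [-0.0, -0.001, -1.0]]
ft_force: [-0.2, 0.3, -0.5]
gripper_width: 50.0
t: 22.3
eef_pos: [500.9, -97.1, 96.6]
orientation: [[-0.184, 0.983, -0.0], [0.983, 0.184, 0.0], [0.0, -0.0, -1.0]]
ft_force: [-0.2, -0.8, 0.1]
gripper_width: 50.0
t 22.3 pos [500.9 -97.1  96.6] yang 10.58 tilt [ 0.0004 -0.0003] F [-0.2 -0.8  0.1] M [-0.099  0.096 -0.012] w 50.0 q6 -34.3
shift units [0.028 0.006 0.488] turn units -0.04
```

```bash
python3 -m crank '[[0.028,0.006,0.244,0,0,-0.04],[0,0,0.244,0,0,0],[0,0,0,0,0,0]]'
python3 -m crank '[[0,0,0,0,0,0],[0,0,0,0,0,0],[0,0,0,0,0,0],[0,0,0,0,0,0],[0,0,0,0,0,0],[0,0,0,0,0,0]]' 5 50; python3 q.py
python3 -m crank '[[0,0,0,0,0,0.5],[0,0,0,0,0,0.5],[0,0,0,0,0,0]]'; python3 q.py
```

```text
t: 22.6
eef_pos: [499.1, -94.2, 57.9]
orientation: [[-0.19, 0.982, -0.005], [0.982, 0.19, 0.002], [0.003, -0.004, -1.0]]
ft_force: [-1.5, 0.5, 0.2]
gripper_width: 50.0
t: 23.2
eef_pos: [501.0, -95.3, 60.6]
orientation: [[-0.192, 0.981, -0.001], [0.981, 0.192, -0.0], [-0.0, -0.001, -1.0]]
ft_force: [-2.1, -0.7, 3.0]
gripper_width: 9.5
t 23.4 pos [501.  -95.3  60.6] yang 11.1 cam 0.01 M [-0.17   0.658 -0.036] F [-3.2 -0.4  4.2] Ftool [ 0.2 -3.2 -4.2] q6 -34.5 tq6 -0.026
t: 23.65
eef_pos: [500.9, -95.3, 60.6]
orientation: [[-0.052, 0.999, -0.001], [0.999, 0.052, -0.0], [-0.0, -0.001, -1.0]]
ft_force: [-3.7, 0.1, 5.2]
gripper_width: 9.6
t 23.8 pos [500.9 -95.3  60.6] yang 3.1 cam 0.15 M [-0.15   0.815 -0.009] F [-4.3 -0.5  4.8] Ftool [-0.2 -4.3 -4.8] q6 -26.5 tq6 -0.018
```

```bash
python3 -m crank '[[0,0,0,0,0,0.4],[0,0,0,0,0,0.4],[0,0,0,0,0,0]]'; python3 q.py
```

```text
t: 24.1
eef_pos: [500.8, -95.2, 60.6]
orientation: [[0.059, 0.998, -0.001], [0.998, -0.059, -0.0], [-0.0, -0.001, -1.0]]
ft_force: [-4.9, -0.1, 4.9]
gripper_width: 9.6
t 24.2 pos [500.8 -95.2  60.5] yang -3.3 cam 0.26 M [-0.16   0.848  0.046] F [-4.5 -1.   5.2] Ftool [-1.2 -4.5 -5.2] q6 -20.2 tq6 0.037
```

```bash
python3 -m crank '[[0,0,0,0,0,0.4],[0,0,0,0,0,0.4],[0,0,0,0,0,0]]'; python3 q.py
```

```text
t: 24.55
eef_pos: [500.8, -95.2, 60.6]
orientation: [[0.169, 0.986, -0.001], [0.986, -0.169, -0.0], [-0.0, -0.001, -1.0]]
ft_force: [-3.6, -0.4, 5.4]
gripper_width: 9.7
t 24.7 pos [500.8 -95.2  60.6] yang -9.7 cam 0.37 M [-0.132  0.919  0.101] F [-4.3 -0.5  5.5] Ftool [-1.2 -4.2 -5.5] q6 -13.8 tq6 0.09
```

```bash
python3 -m crank '[[0,0,0,0,0,0.4],[0,0,0,0,0,0.4],[0,0,0,0,0,0]]'; python3 q.py
```

```text
t: 25.0
eef_pos: [500.7, -95.1, 60.6]
orientation: [[0.278, 0.961, -0.002], [0.961, -0.278, -0.0], [-0.001, -0.001, -1.0]]
ft_force: [-5.1, 0.2, 6.1]
gripper_width: 9.4
t 25.1 pos [500.7 -95.2  60.6] yang -16.1 cam 0.48 M [-0.122  0.935  0.213] F [-5.2 -0.   6.2] Ftool [-1.5 -5.  -6.2] q6 -7.4 tq6 0.165
```

```bash
python3 -m crank '[[0,0,0,0,0,0.25],[0,0,0,0,0,0.25],[0,0,0,0,0,0]]'; python3 q.py; python3 q.py
```

```text
t: 25.45
eef_pos: [500.6, -95.1, 60.6]
orientation: [[0.344, 0.939, -0.002], [0.939, -0.344, -0.0], [-0.001, -0.002, -1.0]]
ft_force: [-4.0, -0.6, 6.8]
gripper_width: 9.9
t 25.6 pos [500.6 -95.1  60.6] yang -20.1 cam 0.55 M [-0.11   0.976  0.276] F [-4.9  0.2  6.3] Ftool [-1.5 -4.7 -6.3] q6 -3.4 tq6 0.291
t 25.8 pos [500.6 -95.1  60.6] yang -20.1 cam 0.55 M [-0.079  0.969  0.301] F [-5.4  0.6  6. ] Ftool [-1.3 -5.3 -6. ] q6 -3.4 tq6 0.29
```

The moment is 0.28–0.29 N·m, clearly heavy and at target. I'll stop here, let go and rise.

```bash
python3 -m crank '[[0,0,0,0,0,0],[0,0,0,0,0,0],[0,0,0,0,0,0],[0,0,0,0,0,0],[0,0,-0.3,0,0,0],[0,0,-0.6,0,0,0],[0,0,-0.6,0,0,0],[0,0,-0.6,0,0,0],[0,0,0,0,0,0],[0,0,0,0,0,0]]' 50
python3 -m crank '[[-0.5,0,0,0,0,0],[-0.5,0,0,0,0,0],[-0.5,0,0,0,0,0],[-0.5,0,0,0,0,0],[0,0,0,0,0,0],[0,0,0,0,0,0]]'
python3 - <<'E'
from h import *
im=cams.get_image("side");t=cams.get_image("top");cv2.imwrite("pics/top6.png",t)
cv2.imwrite("pics/c6.png",np.hstack([cv2.resize(im[150:290,240:340],(400,560),interpolation=2),cv2.resize(t[200:300,230:330],(400,400),interpolation=2)[:,:].copy() if 0 else cv2.copyMakeBorder(cv2.resize(t[200:290,250:340],(400,400),interpolation=2),0,160,0,0,cv2.BORDER_CONSTANT)]))
E
```

```text
t: 26.75
eef_pos: [501.7, -95.3, 218.6]
orientation: [[0.344, 0.939, 0.002], [0.939, -0.344, -0.001], [-0.0, 0.002, -1.0]]
ft_force: [0.1, 0.4, -0.9]
gripper_width: 49.7
t: 27.35
eef_pos: [448.5, -235.5, 215.6]
orientation: [[0.346, 0.938, -0.003], [0.938, -0.346, 0.003], [0.002, -0.004, -1.0]]
ft_force: [0.6, 0.5, -0.0]
gripper_width: 49.9
```

View pics/c6.png

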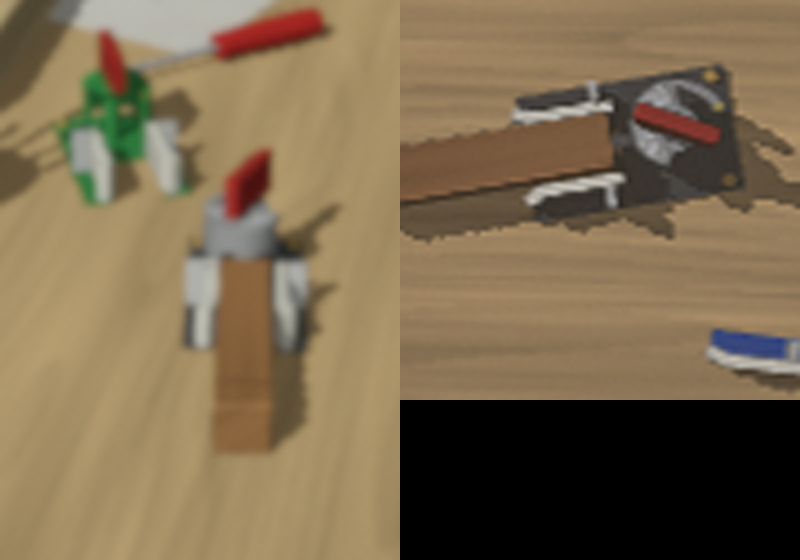

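The rail lies flat and parallel in the guide. The wing, at top crop (678,124), stayed at the angle where I left it, and the arm is clear. Handing in.

```bash
python3 -c "
from workcell import workorder
print(workorder.finish_job())"
```

```text
the job is handed in; nothing more can be done
None
```

The rail is locked in the dark steel connector and the job is handed in. No verdict was reported, and the buffer force is an estimate, because I had no way to read it directly.

- **Rail:** I slid it in until I felt about 2.6 N against the buffer. Lowering it the last 0.7 mm raised that to about 4 N. I then let go, and a look showed it between the cheeks with the cam still open.
- **Cam:** I turned it clockwise in two grips, to about 3.7 rad by the wrist angle. It began to tighten at about 3.3 rad, and I stopped at about 0.29 N·m (two averages of the wrist moment read 0.28 and 0.30).
- **Buffer force:** By the given moment figures, 0.29 N·m is about 26 N on the buffer. By angle past the onset (about 0.4 rad at 40 N per rad) it is nearer 16 N. The two disagree, but both lie within 10 to 36 N, even with a 0.06 rad slip-back.
- **Last look:** The rail is flat and aligned, the wing is where I left it, and the arm is clear with about zero wrist force. I touched none of the other things, but I didn't measure their final positions.
- **Side load:** While I turned the cam there was a sideways load of up to about 7 N, because the grip was a millimetre or two off the cam axis.

The job took about 27 s of the 72 s allowed, and I viewed 9 pictures.

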